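# Load a board into the safety tester, shut the guard and hold the test selector

## Task

Run the high-voltage safety test on the circuit board with the finned heat sink: slide the tester's clear guard open, set that board gently down into the nest so that it sits fully home and flat, and slide the guard fully shut. Only then turn the selector lever clockwise past its two click positions to the third one, against its stop, where a spring drives it back as soon as it is let go; keep holding it there, for the program finishes with the lever still held. Leave the other board, the blue bin, the screwdriver and the tape roll where they are.

Things in the scene. Friction and masses are not known exactly. Their poses are not given: they have to be found in the camera images.
- tester: Grey bench tester, fixed, 255 (x) by 280 (y) mm. Origin: centre of its underside on the table; x away from the operator, y left, z up. The front 95 mm is a control ledge 70 mm high, the rear part 90 mm. In the rear part's left an open-topped test well, 120 (x) by 110 (y) mm inside. Guard rails at the rear part's front and back edges rise to 104 mm, a switch block at its left end to 106 mm.
- nest (a point): Centre of the nest floor at the bottom of the well, 45 mm above the table, at x 47.5, y 65 mm in the tester's frame, axes as the tester's. Takes the board with its 90 mm side along x, either way round. Six locators leave 2.5 mm play per side up to 10 mm above this floor, then flare 5 mm outward up to 18 mm. The middle 46 mm of the long sides is free of them; 25 mm from board edge to well wall.
- guard (a joint): Opening of the guard in m: 0 = shut over the well, 0.12 = fully open, an end stop at each. The guard is a clear sheet in an aluminium edging, 136 (x) by 122 (y) mm, its top 98 mm above the table; it slides along the tester's -y (right) to open, over the right half of the tester. Needs about 2 N and stays where it is left.
- guard_handle (a point): Middle of the guard's dark bridge handle: a round bar 12 mm thick, 80 mm long along the tester's x, its axis 123 mm above the table and 26 mm above the guard's sheet, with a leg 12 mm thick at each end. Moves with the guard; shut, it is at x 47.5, y 25 mm in the tester's frame. Axes as the tester's.
- board: The board to test: green, 90 (its x) by 60 (its y) mm, flat on four 6 mm standoffs, 0.11 to 0.23 kg. Origin: centre of the standoffs' underside; z up. The sheet is at 6 to 8 mm height; in its middle a finned aluminium heat sink, 54 (x) by 24 (y) mm, from 8 to 38 mm height, to grip across its 24 mm (18 mm of board on either side are clear); parts up to 20 mm high at both ends.
- selector (a joint): Angle of the selector in rad, growing clockwise seen from above: 0 = off, two clicks (detents that hold it) at about 0.44 and 0.89, third position = end stop at 1.309. About 0.15 N m takes it over each click; beyond the second a spring resists with 0.35 to 0.5 N m and drives it back to the second click when let go, so it must be held at the stop.
- selector_axis (a point): Centre of the selector's upright axis on the top face of the control ledge, 70 mm above the table, at x -62.5, y -55 mm in the tester's frame; axes as the tester's.
- lever: Black lever handle of the selector. Origin: on its upright axis at the ledge's top face; x along the lever to the tip, z up. The bar is 14 mm wide, from 18 mm behind the axis to its round tip 55 mm out, 8 to 32 mm above the ledge; hub 42 mm across. Seen from above it is, from the tester's x about z, at -142.5 deg at off (towards operator and right), -217.5 deg at the third position (to the left).
- spare_board: Another green board of the same outline with black and grey blocks and two round cans but no heat sink, up to 28 mm high; not to be moved. Origin: centre of its underside.
- bin: Open blue parts bin, 150 by 100 mm and 50 mm high; not to be moved. Origin: centre of its underside.
- screwdriver: Black-handled screwdriver, about 190 mm long, lying in front of the tester; not to be moved. Origin: on its axis, at its underside.
- tape: Roll of brown tape lying flat, 90 mm across and 19 mm high; not to be moved. Origin: centre of its underside.
There are look-alikes about, which are no part of the job. What is shaped like the board but pink, red or yellow is not meant.

How it is judged:
On the way, in this order (a step that is already met when the one before it is completed fails the run):
1. the guard is slid open, clear of the well (value of joint guard above 0.1 m), for 0.1 s.
2. the board sits fully home in the nest and is let go (x of board in the frame of nest between -0.005 and 0.005 m and y of board in the frame of nest between -0.005 and 0.005 m and z of board in the frame of nest below 0.002 m and angle between board's own z axis and vertical below 0.05 rad and contact force between the fingers and board below 0.1 N), for 0.2 s.
3. the guard is shut over the seated board, the selector still off (value of joint guard below 0.005 m and z of board in the frame of nest below 0.002 m and value of joint selector below 0.25 rad), for 0.2 s.
At the end, for the whole second after the job is handed in: The robot holds the selector lever (at least 1.5 N on it) at the third position, 1.2 rad or more of 1.309, through the last second; the guard is shut to within 5 mm; the board with the heat sink sits flat in the nest within 5 mm of its centre, its standoffs on the nest floor to within 2 mm (value of joint selector above 1.2 rad and contact force between any of the fingers, the arm and lever above 1.5 N and value of joint guard below 0.005 m and x of board in the frame of nest between -0.005 and 0.005 m and y of board in the frame of nest between -0.005 and 0.005 m and z of board in the frame of nest below 0.002 m and angle between board's own z axis and vertical below 0.05 rad); the arm keeps its last pose, push and grip.
It fails at once if the selector is turned away from off (beyond 0.25 rad) while the guard is not shut (open by more than 8 mm) (value of joint selector above 0.25 rad and value of joint guard above 0.008 m).
It fails at once if the board is dropped (falls free faster than 0.45 m/s) (contact force between the fingers and board below 0.05 N and linear speed of board above 0.45 m/s).
It fails at once if the other board, the bin, the screwdriver or the tape roll is moved more than 30 mm (distance of any of spare_board, bin, screwdriver, tape from where it was at the start of the episode above 0.03 m).
It also fails if it takes over 72 s, if anything falls off the work surface, if the arm or the gripper's body presses on something with over 40 N, if the wrist force passes 120 N, or if a joint passes its speed limit or range.

## Robot

A 7-joint arm with a two-finger parallel gripper is mounted at the origin on the work surface. World frame = base frame: x ahead of the robot, y to its left, z up, the work surface at z = 0. Lengths are in m, angles in rad, forces in N, time in s.
With the tool pointing down it reaches from about 0.35 to 0.9 m from the base axis. Payload 8.1 kg.
Tool frame: the origin (TCP) lies on the centre line of the jaws, within the pads' length; the fingertips stand 14 mm ahead of it and the grasp point (between the pads) lies 5 mm behind it (arm.tip_reach is the distance from the TCP to the fingertips, in m); z points along the fingers, y is the direction in which the jaws open and shut (so a half turn about z gives the same grasp; the last joint's range is limited). The gripper opens to 92 mm and grips with 3 to 60 N. Pads are 19 mm wide; open, the fingers measure 130 mm over their backs; the gripper's body (75 mm by 190 mm) begins 47 mm behind the grasp point.
Start: joints at [-0.103, 0.434, 0.025, 1.573, -0.012, 1.134, -0.075], TCP at [0.625, -0, 0.241] pointing down, gripper open.
Joint ranges: [-2.62, 2.62], [-0.44, 2.09], [-1.27, 1.32], [0.08, 2.57], [-1.32, 4.46], [0.12, 2], [-2.74, 2.74]. Speed limits (rad/s): [2.22, 2.22, 3.01, 3.01, 3.14, 3.14, 3.14].

## Interface

Orientations are given as a rotation vector (axis times angle).
In Python, from cell import sensors, vision, arm, nets gives the robot as it stands.
- The arm moves only by the shell command python3 -m handwheel 'ROWS' [FORCE]. ROWS is JSON, a list of rows, each an object of numbers: "tx", "ty", "tz": the shift along the tool's x, y, z in cm; "wx", "wy", "wz": the turn, a rotation vector about the tool's x, y, z in degrees; "claw": the opening, from 0 (shut) to 1 (fully open). A call has 1 to 12 rows; each row is the pose to reach, as a shift and turn from the pose commanded when the call began, along the tool's axes at that moment; what a row does not reach only later rows make up. A row lasts 1/12 s, in which the tool goes at most 41.7 mm and 7.16 degrees, less where a joint would pass 70% of its speed; a pose out of reach is approached as far as the arm can. A call with a gripper value outside its range is refused whole. The fingers move at their own pace and stop on an object; FORCE is the grip in N (left out, the last holds). Time passes only in rows, so rows that repeat a pose let the fingers close. It gives the time, the measured TCP pose, the force and the opening at its end, in the units of the state.
- sensors.observe(): the state, without advancing time (a new reading comes with each control period).
- vision.get_image(name): name is "scene" or "side" or "wrist"; returns (picture, depth): 384x512x3 uint8, blue, green, red; 384x512 float32, m along the optical axis (not along the pixel's ray), 0 where there is no reading.
- vision.camera_model(name): a dict with "K" (3x3 intrinsics, pixels), "xyz" and "attitude" of the camera in the world; the wrist camera has in their place "hand_eye" (4x4, takes a point from camera to tool coordinates, whose origin is the TCP and whose axes are the flange's). Camera axes: x right, y down, z forward; pixel columns grow to the right and rows downward; lengths in m; the calibration is good to about 2 mm. The wrist camera is an equidistant fisheye: a pixel r from the principal point sees the ray r / f radians off the axis. A picture is of the moment at which its call begins: read the wrist's pose just before it. camera_model takes no time and is no camera call.
- arm.sign_off(): hands the job in, once; it reports no verdict.
Trained networks look in the newest picture that a camera, given by its name, has taken for a name from the list of things; names that differ only in an ending like _2 or _b are one class to them, and where a whole thing is asked for, a point or a joint stands for the part that bears it (a point fixed in the world has none). Each returns a list of dicts, best first, with "score" (0 to 1); they miss things now and then, are a little off and sometimes report something else, mostly with a low value. They report only what shows in the picture. A call takes as long as a camera call. They do not tell look-alikes from the thing itself.
- nets.cut_out(label, camera): "region" (384x512 bool, what is visible of it) and "uv" ([column, row] in pixels, amid what is visible of it).
The state is a dict: "clock": time; "joints": joint angles; "dq": joint speeds; "joint_efforts": joint torques, N m; "position": TCP position; "ee_rot": TCP orientation; "force": force on the tool from outside, world axes, zero at the start; "ft_torque": the same for the moment, N m; "width": opening from 0.0 (shut) to 1.0 (fully open).
Only numpy, scipy, OpenCV 4.12 (cv2) and the standard library are available. Lean on these libraries where they do the work, as an engineer would, in place of code of your own. Each camera call takes 0.05 s, during which the arm holds its last target.

## Working session

There is one attempt and no reset: what is moved stays moved. The work goes in short steps, Python scripts to look and compute and a shell command to move; the robot and the scene stay as the last step left them, time stands still between calls to the robot, and variables do not carry over. Pictures are saved under pics/ and viewed, and the job is handed in when it is done.

```bash
ls; mkdir -p pics
cat > h.py <<'E'
import numpy as np,cv2
from scipy.spatial.transform import Rotation as R
from cell import sensors, vision, arm, nets
def att(m):
    a=np.array(m['attitude'],float)
    if a.shape==(3,3): return a
    return R.from_rotvec(a).as_matrix() if a.size==3 else R.from_quat(a).as_matrix()
def world(name,uv,depth,st=None):
    m=vision.camera_model(name);K=np.array(m['K']);uv=np.atleast_2d(uv).astype(float);d=np.atleast_1d(depth)
    if name!='wrist':
        p=np.c_[(uv[:,0]-K[0,2])/K[0,0],(uv[:,1]-K[1,2])/K[1,1],np.ones(len(uv))]*d[:,None]
        return p@att(m).T+np.array(m['xyz'])
    x=(uv[:,0]-K[0,2])/K[0,0];y=(uv[:,1]-K[1,2])/K[1,1];r=np.hypot(x,y)+1e-9
    t=np.tan(r);p=np.c_[x/r*t,y/r*t,np.ones(len(uv))]*d[:,None]
    H=np.array(m['hand_eye']);p=p@H[:3,:3].T+H[:3,3]
    return p@R.from_rotvec(st['ee_rot']).as_matrix().T+np.array(st['position'])
def cloud(name,dep,mask,st=None):
    v,u=np.nonzero(mask&(dep>0));return world(name,np.c_[u,v],dep[v,u],st)
E
python3 - <<'E'
from h import *
print(sensors.observe())
for n in ['scene','side','wrist']:
    print(n,vision.camera_model(n))
    p,d=vision.get_image(n);cv2.imwrite(f'pics/{n}0.png',p);np.save(f'pics/{n}0.npy',d)
E
```

```text
pics
{'clock': 0.0, 'joints': array([-0.10257734,  0.43524023,  0.02495742,  1.57407973, -0.01159386,
        1.13398777, -0.07507175]), 'dq': array([ 8.83248432e-05,  1.25249260e-04, -6.54911750e-04, -2.04778248e-03,
        9.41496906e-04, -1.53054106e-03,  6.93763582e-04]), 'joint_efforts': array([ 3.89017032e-04, -6.67853522e+01,  9.84863900e-01, -3.14464223e+01,
       -6.05165795e-02,  4.27553023e-02,  1.12382318e-04]), 'position': array([ 6.24521191e-01, -6.16378597e-05,  2.39940771e-01]), 'ee_rot': array([-2.22078270e+00, -2.22067760e+00,  1.89406634e-03]), 'force': array([-0.01099727, -0.28460077,  0.62227841]), 'ft_torque': array([-0.00957803,  0.04604605, -0.00701505]), 'width': 1.0044779962625299}
scene {'K': array([[444.80131935,   0.        , 253.08603106],
       [  0.        , 444.80131935, 190.00069129],
       [  0.        ,   0.        ,   1.        ]]), 'xyz': array([ 1.29914933, -0.69733368,  1.44630133]), 'attitude': array([-2.29818797, -1.18631472,  0.37753756])}
side {'K': array([[406.80756729,   0.        , 257.64483856],
       [  0.        , 406.80756729, 191.69921104],
       [  0.        ,   0.        ,   1.        ]]), 'xyz': array([0.50389143, 0.75689721, 1.15848583]), 'attitude': array([-0.06757837,  2.92049181, -1.09963668])}
wrist {'K': array([[297.31863964,   0.        , 258.94391592],
       [  0.        , 297.31863964, 189.8553584 ],
       [  0.        ,   0.        ,   1.        ]]), 'hand_eye': array([[ 1.07301023e-03, -9.57533521e-01, -2.88319970e-01,
         7.85945199e-02],
       [ 9.99999038e-01,  7.73916537e-04,  1.15135336e-03,
        -1.05272768e-03],
       [-8.79323844e-04, -2.88320928e-01,  9.57533430e-01,
        -1.44065125e-01],
       [ 0.00000000e+00,  0.00000000e+00,  0.00000000e+00,
         1.00000000e+00]])}
```

View pics/scene0.png

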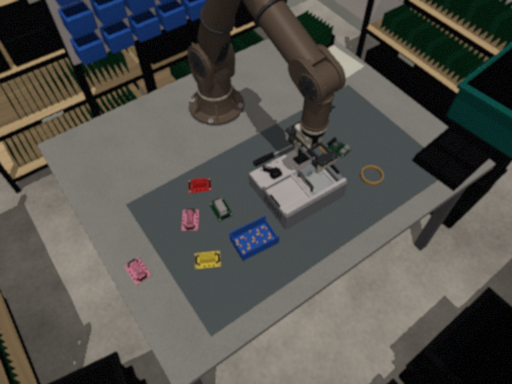

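View pics/side0.png

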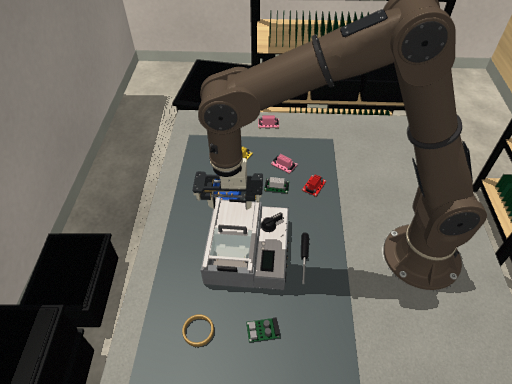

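View pics/wrist0.png

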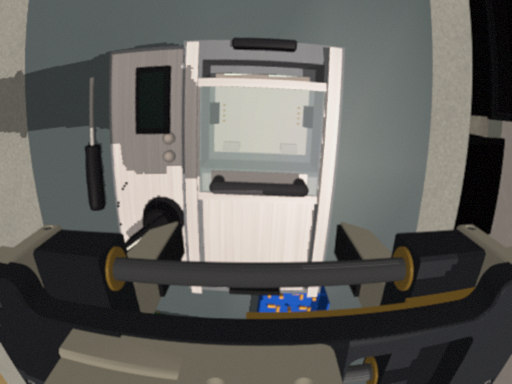

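The scene camera shows the tester at about (298,180), the green heat-sink board at (221,207) and the blue bin at (254,238). The side camera shows the heat-sink board at (277,185), the spare board at (263,328), the tape at (198,330) and the screwdriver at (305,255). In the wrist view the guard is shut, with its handle at (258,187).

Run:
```python
from h import *
for n in ['side','wrist','scene']:
    st=sensors.observe()
    p,d=vision.get_image(n)
    for l in ['tester','board','guard_handle','lever','spare_board','guard','bin']:
        for r in nets.cut_out(l,n)[:4]:
            if r['score']<0.3: continue
            c=cloud(n,d,r['region'],st)
            if len(c)==0: print(n,l,'nodepth');continue
            print(n,l,round(r['score'],2),np.round(r['uv']),r['region'].sum(),'med',np.round(np.median(c,0),3),'lo',np.round(np.percentile(c,3,0),3),'hi',np.round(np.percentile(c,97,0),3))
            np.save(f'pics/m_{n}_{l}_{int(r["uv"][0])}.npy',r['region'])
print(sensors.observe()['clock'])
p=cv2.imread('pics/side0.png');cv2.imwrite('pics/sidez.png',cv2.resize(p[130:360,150:360],None,fx=2.6,fy=2.6,interpolation=cv2.INTER_CUBIC))
```

```text
side tester 0.81 [247. 245.] 6685 med [0.58  0.046 0.087] lo [ 0.459 -0.123  0.021] hi [0.695 0.145 0.107]
side board 0.85 [288. 165.] 270 med [ 0.459 -0.399  0.017] lo [ 0.419 -0.426  0.004] hi [ 0.502 -0.37   0.04 ]
side board 0.72 [315. 183.] 316 med [ 0.346 -0.286  0.013] lo [ 0.308 -0.337  0.   ] hi [ 0.382 -0.253  0.04 ]
side board 0.64 [266. 123.] 227 med [ 0.532 -0.654  0.017] lo [ 0.49  -0.682  0.004] hi [ 0.574 -0.634  0.04 ]
side board 0.6 [276. 184.] 329 med [ 0.485 -0.278  0.015] lo [ 0.446 -0.309  0.   ] hi [ 0.529 -0.259  0.04 ]
side guard_handle 0.58 [232. 243.] 1288 med [0.626 0.04  0.097] lo [ 0.57  -0.008  0.093] hi [0.684 0.097 0.128]
side guard_handle 0.43 [264. 330.] 635 med [0.518 0.282 0.011] lo [0.475 0.251 0.004] hi [0.559 0.31  0.029]
side guard_handle 0.43 [299. 244.] 252 med [0.391 0.004 0.021] lo [ 0.376 -0.059  0.   ] hi [0.4   0.111 0.028]
side lever 0.69 [269. 221.] 202 med [ 0.505 -0.049  0.097] lo [ 0.473 -0.079  0.074] hi [ 0.532 -0.03   0.104]
side spare_board 0.59 [263. 326.] 619 med [0.516 0.281 0.011] lo [0.475 0.25  0.004] hi [0.559 0.308 0.02
[... 1184 characters left out ...]
.   ] hi [ 0.674 -0.404  0.039]
scene board 0.72 [200. 187.] 278 med [ 0.355 -0.3    0.015] lo [ 0.321 -0.338  0.002] hi [ 0.384 -0.26   0.039]
scene board 0.69 [189. 221.] 337 med [ 0.468 -0.41   0.013] lo [ 0.422 -0.444  0.003] hi [ 0.503 -0.373  0.039]
scene lever 0.56 [272. 169.] 127 med [ 0.512 -0.064  0.095] lo [ 0.48  -0.082  0.079] hi [ 0.534 -0.041  0.105]
scene spare_board 0.69 [339. 144.] 274 med [0.519 0.274 0.012] lo [ 0.479  0.245 -0.001] hi [0.564 0.313 0.029]
scene guard 0.68 [311. 180.] 795 med [0.635 0.032 0.096] lo [ 0.57  -0.02   0.089] hi [0.683 0.096 0.128]
scene bin 0.68 [275. 172.] 143 med [ 0.514 -0.061  0.094] lo [ 0.482 -0.08   0.075] hi [ 0.535 -0.036  0.104]
1.35
```

View pics/sidez.png

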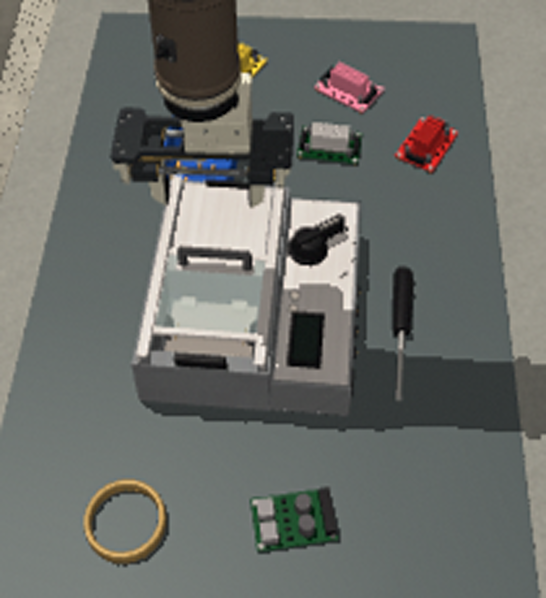

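The zoomed side view confirms it. The green board with the grey heat sink is at full-frame (277,185), and the tester is nearly aligned with the world axes. Next I'll fit the tester's pose.

Run:
```python
from h import *
st=sensors.observe()
def rect(c):
    (cx,cy),(w,h),a=cv2.minAreaRect((c[:,:2]*1000).astype(np.float32));return np.round([cx,cy,w,h,a],1)
P={}
for n in ['wrist','side','scene']:
    d=np.load(f'pics/{n}0.npy');c=cloud(n,d,np.ones_like(d,bool),st);P[n]=c
    c=c[(c[:,0]>.43)&(c[:,0]<.75)&(c[:,1]>-.18)&(c[:,1]<.18)]
    h=c[(c[:,2]>.115)&(c[:,2]<.132)&(abs(c[:,1]-.03)<.06)&(abs(c[:,0]-.62)<.06)]
    if n!='scene': print(n,'handle',len(h),rect(h),np.round(h.mean(0),4), 'z',np.percentile(h[:,2],98))
    r=c[(c[:,2]>.1008)&(c[:,2]<.1075)&(c[:,0]>.53)]
    print(' rails',len(r),rect(r),np.median(r[:,2]))
    for lo,hi in [(.53,.62),(.63,.75)]:
        q=r[(r[:,0]>lo)&(r[:,0]<hi)&(r[:,1]<.11)]
        if len(q)>20: print('  rail line',np.polyfit(q[:,1],q[:,0],1),len(q),np.ptp(q[:,1]))
    l=c[(abs(c[:,2]-.07)<.003)]; print(' ledge',len(l),np.round(np.percentile(l,[1,99],0),3).tolist(), rect(l))
    q=c[(c[:,2]>.05)&(c[:,2]<.112)];print(' all',rect(q),np.round(np.percentile(q,[.5,99.5],0),3).tolist())
```

```text
wrist handle 1298 [623.9   1.7  12.2  91.2  87.9] [0.6236 0.0028 0.1279] z 0.13051109432135588
 rails 6110 [624.2   3.2 276.4 148.4  87.7] 0.10433831146189067
  rail line [0.0366169  0.55701161] 2391 0.24193954894254047
  rail line [0.0396604 0.6907564] 2421 0.24687891518376792
 ledge 9375 [[0.451, -0.074, 0.069], [0.588, 0.144, 0.073]] [553.3  15.2 250.7 236.1  80.1]
 all [576.7   2.7 281.8 255.9  87.8] [[0.453, -0.134, 0.063], [0.705, 0.143, 0.107]]
side handle 114 [624.5   2.9  14.2  89.3  89.8] [0.6243 0.003  0.1258] z 0.13146698219279282
 rails 584 [624.9   2.8 279.5 147.2  87.8] 0.10339261397671429
  rail line [0.05356201 0.5624838 ] 237 0.2430121885124471
  rail line [0.01881954 0.68775352] 235 0.24819203822670366
 ledge 1413 [[0.449, -0.13, 0.067], [0.681, 0.145, 0.073]] [577.    3.6 282.  253.7  87.7]
 all [577.7   2.  286.2 255.4  87.7] [[0.45, -0.136, 0.052], [0.706, 0.146, 0.108]]
 rails 338 [620.3   2.4 275.8 167.9  87.3] 0.10317005673188961
  rail line [0.09425047 0.5687049 ] 128 0.2383972246703887
  rail line [-0.01884097  0.68719898] 169 0.2454118766151019
 ledge 538 [[0.452, -0.141, 0.067], [0.711, 0.125, 0.073]] [581.   -1.3 278.1 257.3  87.9]
 all [580.    1.1 284.8 260.4  87.7] [[0.453, -0.142, 0.051], [0.712, 0.135, 0.108]]
```

```bash
cat >> h.py <<'E'
def T():
    y=-np.radians(2.2);return np.array([.577,.0025]),y
def t2w(x,y,z):
    o,a=T();return np.array([o[0]+np.cos(a)*x-np.sin(a)*y,o[1]+np.sin(a)*x+np.cos(a)*y,z])
def w2t(p):
    o,a=T();d=np.array(p[:2])-o;return np.array([np.cos(a)*d[0]+np.sin(a)*d[1],-np.sin(a)*d[0]+np.cos(a)*d[1],p[2]])
def go(p,yaw=None):
    """shift in tool cm; yaw = desired world yaw of tool x axis (deg)"""
    s=sensors.observe();M=R.from_rotvec(s['ee_rot']).as_matrix()
    cur=np.degrees(np.arctan2(M[1,0],M[0,0]))
    print('t',round(s['clock'],2),'pos',np.round(s['position'],4),'yaw',round(cur,2),'tiltz',np.round(M[:,2],4),'F',np.round(s['force'],1),'w',round(s['width'],3))
    print('shift cm',np.round(M.T@(np.array(p)-s['position'])*100,2), 'wz',None if yaw is None else round(cur-yaw,2))
E
python3 - <<'E'
from h import *
st=sensors.observe()
for n,m in [('side','pics/m_side_board_276.npy'),('scene','pics/m_scene_board_222.npy')]:
    import glob
    f=glob.glob(m[:-7]+'*');
    d=np.load(f'pics/{n}0.npy')
    c=cloud(n,d,np.ones_like(d,bool),st);k=(abs(c[:,0]-.488)<.06)&(abs(c[:,1]+.285)<.05);c=c[k]
    for lo,hi in [(.028,.045),(.004,.045)]:
        q=c[(c[:,2]>lo)&(c[:,2]<hi)]
        r=cv2.minAreaRect((q[:,:2]*1000).astype(np.float32));print(n,lo,len(q),r,np.round(q.mean(0),4))
go([.624,.003,.2],-2.2)
E
python3 -m handwheel '[{"tx":0.3,"tz":4,"wz":92.2,"claw":0.45},{"tx":0.3,"tz":4,"wz":92.2,"claw":0.45},{"tx":0.3,"tz":4,"wz":92.2,"claw":0.45},{"tx":0.3,"tz":4,"wz":92.2,"claw":0.45},{"tx":0.3,"tz":4,"wz":92.2,"claw":0.45},{"tx":0.3,"tz":4,"wz":92.2,"claw":0.45},{"tx":0.3,"tz":4,"wz":92.2,"claw":0.45},{"tx":0.3,"tz":4,"wz":92.2,"claw":0.45},{"tx":0.3,"tz":4,"wz":92.2,"claw":0.45},{"tx":0.3,"tz":4,"wz":92.2,"claw":0.45},{"tx":0.3,"tz":4,"wz":92.2,"claw":0.45},{"tx":0.3,"tz":4,"wz":92.2,"claw":0.45}]' 10
python3 - <<'E'
from h import *
go([.624,.003,.2],-2.2)
E
```

```text
side 0.028 95 ((487.4744873046875, -287.188232421875), (31.390623092651367, 53.349327087402344), 85.94795989990234) [ 0.487  -0.2857  0.0363]
side 0.004 329 ((484.8948974609375, -280.0972595214844), (110.01921844482422, 87.89971160888672), 1.0082813501358032) [ 0.4865 -0.2788  0.0188]
scene 0.028 84 ((488.1283874511719, -289.1763610839844), (25.232830047607422, 60.02412414550781), 81.42671203613281) [ 0.4899 -0.2898  0.0354]
scene 0.004 341 ((488.5668029785156, -284.73858642578125), (117.40860748291016, 98.8151626586914), 0.4640871584415436) [ 0.494  -0.2914  0.017 ]
t 1.35 pos [ 0.625  -0.      0.2408] yaw 90.0 tiltz [ 1.e-04 -0.e+00 -1.e+00] F [-0.1 -0.6 -0.3] w 1.0
shift cm [ 0.3  -0.1   4.08] wz 92.2
t 1.35 pos [ 0.625  -0.      0.2408] yaw 90.0 tiltz [ 1.e-04 -0.e+00 -1.e+00] F [-0.1 -0.6 -0.3] w 1.0
shift cm [ 0.3  -0.1   4.08] wz 92.2invalid input
```

```bash
python3 -m handwheel '[{"tx":0.3,"ty":-0.1,"tz":4,"wx":0,"wy":0,"wz":92.2,"claw":0.45}]' 10; python3 -m handwheel --help
```

```text
clock: 1.43
position: [0.6288, 0.0024, 0.2075]
ee_rot: [2.349, 2.074, 0.016]
force: [2.6, 0.1, 0.9]
width: 0.965invalid input: not JSON, or not a number
```

```bash
python3 -m handwheel '[{"tx":0,"ty":0,"tz":0,"wx":0,"wy":0,"wz":85,"claw":0.45},{"tx":0,"ty":0,"tz":0,"wx":0,"wy":0,"wz":85,"claw":0.45},{"tx":0,"ty":0,"tz":0,"wx":0,"wy":0,"wz":85,"claw":0.45},{"tx":0,"ty":0,"tz":0,"wx":0,"wy":0,"wz":85,"claw":0.45},{"tx":0,"ty":0,"tz":0,"wx":0,"wy":0,"wz":85,"claw":0.45},{"tx":0,"ty":0,"tz":0,"wx":0,"wy":0,"wz":85,"claw":0.45},{"tx":0,"ty":0,"tz":0,"wx":0,"wy":0,"wz":85,"claw":0.45},{"tx":0,"ty":0,"tz":0,"wx":0,"wy":0,"wz":85,"claw":0.45},{"tx":0,"ty":0,"tz":0,"wx":0,"wy":0,"wz":85,"claw":0.45},{"tx":0,"ty":0,"tz":0,"wx":0,"wy":0,"wz":85,"claw":0.45},{"tx":0,"ty":0,"tz":0,"wx":0,"wy":0,"wz":85,"claw":0.45},{"tx":0,"ty":0,"tz":0,"wx":0,"wy":0,"wz":85,"claw":0.45}]' 10
python3 - <<'E'
from h import *
go([.624,.003,.2],-2.2)
st=sensors.observe()
p,d=vision.get_image('wrist');cv2.imwrite('pics/w1.png',p)
c=cloud('wrist',d,np.ones_like(d,bool),st)
h=c[(c[:,2]>.115)&(c[:,2]<.135)&(abs(c[:,1]-.003)<.05)&(abs(c[:,0]-.624)<.06)]
print(len(h),np.round(np.median(h,0),4),np.percentile(h,[2,98],0).round(4).tolist())
E
```

```text
clock: 2.43
position: [0.6241, 0.0031, 0.2008]
ee_rot: [-3.141, 0.069, -0.0]
force: [-0.4, 0.6, -0.7]
width: 0.452
t 2.43 pos [0.6241 0.0031 0.2008] yaw -2.52 tiltz [ 2.e-04  0.e+00 -1.e+00] F [-0.4  0.6 -0.7] w 0.452
shift cm [-0.01  0.01  0.08] wz -0.32
1633 [0.6286 0.0011 0.1279] [[0.5829, -0.005, 0.1231], [0.6675, 0.0074, 0.1299]]
```

View pics/w1.png

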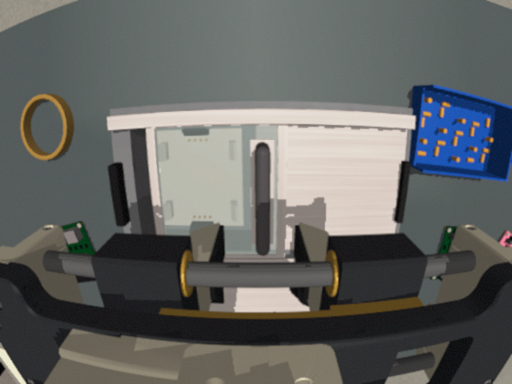

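The wrist view shows the handle bar at column 262, between the fingers at about columns 210 and 312. I'll go down and grip it.

```bash
python3 -m handwheel '[{"tx":0,"ty":0.1,"tz":3,"wx":0,"wy":0,"wz":0,"claw":0.45},{"tx":0,"ty":0.1,"tz":5.5,"wx":0,"wy":0,"wz":0,"claw":0.45},{"tx":0,"ty":0.1,"tz":7,"wx":0,"wy":0,"wz":0,"claw":0.45},{"tx":0,"ty":0.1,"tz":8,"wx":0,"wy":0,"wz":0,"claw":0.45},{"tx":0,"ty":0.1,"tz":8,"wx":0,"wy":0,"wz":0,"claw":0.1},{"tx":0,"ty":0.1,"tz":8,"wx":0,"wy":0,"wz":0,"claw":0.1},{"tx":0,"ty":0.1,"tz":8,"wx":0,"wy":0,"wz":0,"claw":0.1},{"tx":0,"ty":0.1,"tz":8,"wx":0,"wy":0,"wz":0,"claw":0.1},{"tx":0,"ty":0.1,"tz":8,"wx":0,"wy":0,"wz":0,"claw":0.1}]' 8
python3 - <<'E'
from h import *
go(t2w(47.5e-3,-.095,.12),-2.2)
print(w2t(sensors.observe()['position']))
E
```

```text
clock: 3.23
position: [0.6247, 0.0018, 0.1219]
ee_rot: [-3.141, 0.059, -0.003]
force: [0.9, -2.8, 1.4]
width: 0.139
t 3.23 pos [0.6247 0.0018 0.1219] yaw -2.15 tiltz [ 0.002 -0.    -1.   ] F [ 0.9 -2.8  1.4] w 0.139
shift cm [-0.03  9.61  0.19] wz 0.05
[0.04771019 0.00112769 0.1218747 ]
```

```bash
python3 -m handwheel '[{"tx":0,"ty":0.5,"tz":0,"wx":0,"wy":0,"wz":0,"claw":0.1},{"tx":0,"ty":1.5,"tz":0,"wx":0,"wy":0,"wz":0,"claw":0.1},{"tx":0,"ty":2.7,"tz":0,"wx":0,"wy":0,"wz":0,"claw":0.1},{"tx":0,"ty":4,"tz":0,"wx":0,"wy":0,"wz":0,"claw":0.1},{"tx":0,"ty":5.2,"tz":0,"wx":0,"wy":0,"wz":0,"claw":0.1},{"tx":0,"ty":6.4,"tz":0,"wx":0,"wy":0,"wz":0,"claw":0.1},{"tx":0,"ty":7.6,"tz":0,"wx":0,"wy":0,"wz":0,"claw":0.1},{"tx":0,"ty":8.6,"tz":0,"wx":0,"wy":0,"wz":0,"claw":0.1},{"tx":0,"ty":9.2,"tz":0,"wx":0,"wy":0,"wz":0,"claw":0.1},{"tx":0,"ty":9.6,"tz":0,"wx":0,"wy":0,"wz":0,"claw":0.1},{"tx":0,"ty":9.6,"tz":0,"wx":0,"wy":0,"wz":0,"claw":0.1}]' 8
python3 - <<'E'
from h import *
go(t2w(47.5e-3,-.095,.12),-2.2)
print(w2t(sensors.observe()['position']))
E
```

```text
clock: 4.15
position: [0.6209, -0.0942, 0.1217]
ee_rot: [-3.14, 0.06, -0.003]
force: [-0.3, 1.3, 7.3]
width: 0.123
t 4.15 pos [ 0.6209 -0.0942  0.1217] yaw -2.18 tiltz [ 0.0017  0.0011 -1.    ] F [-0.3  1.3  7.3] w 0.123
shift cm [-0.01  0.01  0.17] wz 0.02
[ 0.04761549 -0.09490316  0.12166433]
```

```bash
python3 -m handwheel '[{"tx":0,"ty":0,"tz":0,"wx":0,"wy":0,"wz":0,"claw":0.5},{"tx":0,"ty":0,"tz":0,"wx":0,"wy":0,"wz":0,"claw":0.5},{"tx":0,"ty":0,"tz":0,"wx":0,"wy":0,"wz":0,"claw":0.5},{"tx":0,"ty":0,"tz":-3,"wx":0,"wy":0,"wz":0,"claw":0.5},{"tx":0,"ty":0,"tz":-7,"wx":0,"wy":0,"wz":0,"claw":0.5},{"tx":0,"ty":0,"tz":-10,"wx":0,"wy":0,"wz":0,"claw":0.5},{"tx":-2,"ty":3,"tz":-10,"wx":0,"wy":0,"wz":0,"claw":0.6},{"tx":-4,"ty":6,"tz":-10,"wx":0,"wy":0,"wz":0,"claw":0.6},{"tx":-6,"ty":9,"tz":-10,"wx":0,"wy":0,"wz":0,"claw":0.6},{"tx":-9,"ty":13,"tz":-9,"wx":0,"wy":0,"wz":0,"claw":0.6},{"tx":-11,"ty":16,"tz":-6,"wx":0,"wy":0,"wz":0,"claw":0.6},{"tx":-12.6,"ty":19.2,"tz":-3,"wx":0,"wy":0,"wz":0,"claw":0.6}]' 8
python3 -m handwheel '[{"tx":0,"ty":0,"tz":0,"wx":0,"wy":0,"wz":0,"claw":0.6},{"tx":0,"ty":0,"tz":0,"wx":0,"wy":0,"wz":0,"claw":0.6},{"tx":0,"ty":0,"tz":0,"wx":0,"wy":0,"wz":0,"claw":0.6}]'
python3 - <<'E'
from h import *
go([.488,-.288,.025],-2.2)
st=sensors.observe()
p,d=vision.get_image('wrist');cv2.imwrite('pics/w2.png',p);np.save('pics/w2.npy',d)
c=cloud('wrist',d,np.ones_like(d,bool),st)
c=c[(abs(c[:,0]-.488)<.06)&(abs(c[:,1]+.288)<.05)]
for lo,hi in [(.033,.043),(.004,.01)]:
    q=c[(c[:,2]>lo)&(c[:,2]<hi)]
    print(len(q),cv2.minAreaRect((q[:,:2]*1000).astype(np.float32)),q.mean(0).round(4),np.percentile(q,[1,99],0).round(4).tolist())
E
```

```text
clock: 5.15
position: [0.4933, -0.2706, 0.1631]
ee_rot: [3.14, -0.061, 0.004]
force: [0.3, 0.1, 0.2]
width: 0.598
clock: 5.4
position: [0.4947, -0.2685, 0.1624]
ee_rot: [-3.141, 0.06, 0.0]
force: [-0.6, -0.1, 0.4]
width: 0.602
t 5.4 pos [ 0.4947 -0.2685  0.1624] yaw -2.19 tiltz [-1.e-04  3.e-04 -1.e+00] F [-0.6 -0.1  0.4] w 0.602
shift cm [-0.59  1.98 13.74] wz 0.01
922 ((485.5709533691406, -287.7476806640625), (24.227561950683594, 54.525272369384766), 83.36699676513672) [ 0.4867 -0.288   0.0375] [[0.459, -0.3012, 0.0333], [0.5127, -0.2739, 0.0394]]
2422 ((485.27593994140625, -287.9352722167969), (60.81132125854492, 90.50416564941406), 83.29730987548828) [ 0.4905 -0.2867  0.0081] [[0.4405, -0.3212, 0.0063], [0.5311, -0.2554, 0.0099]]
```

View pics/w2.png

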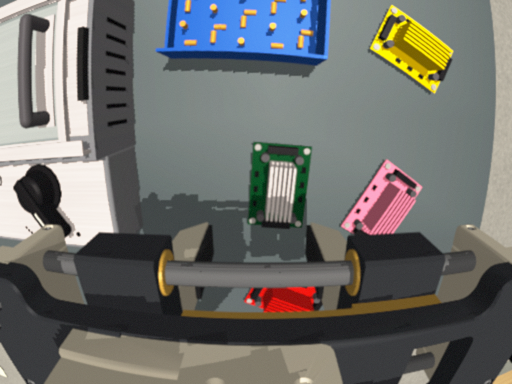

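The wrist view shows the green heat-sink board at about (280,185). Its rectangle measures 90.5 x 60.8 mm, so the size matches. The centre is at (0.4854, -0.2878) and the yaw is -6.7°.

```bash
python3 - <<'E'
from h import *
go([.4854,-.2878,.026],-6.7)
E
python3 -m handwheel '[{"tx":-0.4,"ty":1,"tz":0,"wx":0,"wy":0,"wz":4.5,"claw":0.6},{"tx":-0.86,"ty":1.97,"tz":2,"wx":0,"wy":0,"wz":4.5,"claw":0.6},{"tx":-0.86,"ty":1.97,"tz":5,"wx":0,"wy":0,"wz":4.5,"claw":0.6},{"tx":-0.86,"ty":1.97,"tz":8,"wx":0,"wy":0,"wz":4.5,"claw":0.6},{"tx":-0.86,"ty":1.97,"tz":10,"wx":0,"wy":0,"wz":4.5,"claw":0.6},{"tx":-0.86,"ty":1.97,"tz":10,"wx":0,"wy":0,"wz":4.5,"claw":0.6},{"tx":-0.86,"ty":1.97,"tz":10,"wx":0,"wy":0,"wz":4.5,"claw":0.6}]'
python3 - <<'E'
from h import *
go([.4854,-.2878,.026],-6.7)
E
```

```text
t 5.45 pos [ 0.4954 -0.2679  0.1627] yaw -2.1 tiltz [ 7.e-04  2.e-04 -1.e+00] F [-0.1  0.2  0.5] w 0.601
shift cm [-0.94  2.03 13.67] wz 4.6
clock: 6.03
position: [0.4859, -0.2869, 0.0624]
ee_rot: [-3.136, 0.179, 0.001]
force: [0.9, 0.1, 1.2]
width: 0.599
t 6.03 pos [ 0.4859 -0.2869  0.0624] yaw -6.55 tiltz [-8.e-04  7.e-04 -1.e+00] F [0.9 0.1 1.2] w 0.599
shift cm [-0.03  0.1   3.64] wz 0.15
```

```bash
python3 -m handwheel '[{"tx":0,"ty":0.08,"tz":1.2,"wx":0,"wy":0,"wz":0,"claw":0.6},{"tx":0,"ty":0.08,"tz":2.4,"wx":0,"wy":0,"wz":0,"claw":0.6},{"tx":0,"ty":0.08,"tz":3.3,"wx":0,"wy":0,"wz":0,"claw":0.6},{"tx":0,"ty":0.08,"tz":3.6,"wx":0,"wy":0,"wz":0,"claw":0.6},{"tx":0,"ty":0.08,"tz":3.6,"wx":0,"wy":0,"wz":0,"claw":0.15},{"tx":0,"ty":0.08,"tz":3.6,"wx":0,"wy":0,"wz":0,"claw":0.15},{"tx":0,"ty":0.08,"tz":3.6,"wx":0,"wy":0,"wz":0,"claw":0.15},{"tx":0,"ty":0.08,"tz":3.6,"wx":0,"wy":0,"wz":0,"claw":0.15},{"tx":0,"ty":0.08,"tz":3.6,"wx":0,"wy":0,"wz":0,"claw":0.15}]' 25
python3 - <<'E'
from h import *
go([.4854,-.2878,.026],-6.7)
E
```

```text
clock: 6.78
position: [0.4853, -0.2889, 0.0268]
ee_rot: [3.136, -0.183, 0.001]
force: [-0.5, 0.8, 0.6]
width: 0.287
t 6.78 pos [ 0.4853 -0.2889  0.0268] yaw -6.67 tiltz [ 7.e-04 -3.e-04 -1.e+00] F [-0.5  0.8  0.6] w 0.287
shift cm [-0.   -0.12  0.08] wz 0.03
```

```bash
python3 -m handwheel '[{"tx":0,"ty":0,"tz":-0.5,"wx":0,"wy":0,"wz":0,"claw":0.15},{"tx":0,"ty":0,"tz":-1.5,"wx":0,"wy":0,"wz":0,"claw":0.15},{"tx":0,"ty":0,"tz":-3.5,"wx":0,"wy":0,"wz":0,"claw":0.15},{"tx":0,"ty":0,"tz":-6,"wx":0,"wy":0,"wz":0,"claw":0.15},{"tx":0,"ty":0,"tz":-9,"wx":0,"wy":0,"wz":0,"claw":0.15},{"tx":0,"ty":0,"tz":-12,"wx":0,"wy":0,"wz":0,"claw":0.15},{"tx":0,"ty":0,"tz":-15,"wx":0,"wy":0,"wz":0,"claw":0.15},{"tx":0,"ty":0,"tz":-17.5,"wx":0,"wy":0,"wz":-2,"claw":0.15},{"tx":0,"ty":0,"tz":-18.5,"wx":0,"wy":0,"wz":-4.5,"claw":0.15},{"tx":0,"ty":0,"tz":-18.5,"wx":0,"wy":0,"wz":-4.5,"claw":0.15}]'
python3 - <<'E'
from h import *
print(t2w(.0475,.065,0));go(t2w(.0475,.065,.211),-2.2)
E
```

```text
clock: 7.62
position: [0.4862, -0.2897, 0.2151]
ee_rot: [3.139, -0.057, 0.008]
force: [1.3, -0.9, -1.6]
width: 0.26
[0.6269602  0.06562867 0.        ]
t 7.62 pos [ 0.4862 -0.2897  0.2151] yaw -2.07 tiltz [ 0.0053 -0.002  -1.    ] F [ 1.3 -0.9 -1.6] w 0.26
shift cm [ 12.78 -36.02   0.42] wz 0.13
```

```bash
python3 -m handwheel '[{"tx":0.5,"ty":-1,"tz":0,"wx":0,"wy":0,"wz":0,"claw":0.15},{"tx":1.2,"ty":-3.5,"tz":0,"wx":0,"wy":0,"wz":0,"claw":0.15},{"tx":2.5,"ty":-7,"tz":0,"wx":0,"wy":0,"wz":0,"claw":0.15},{"tx":3.8,"ty":-10.5,"tz":0,"wx":0,"wy":0,"wz":0,"claw":0.15},{"tx":5,"ty":-14,"tz":0,"wx":0,"wy":0,"wz":0,"claw":0.15},{"tx":6.3,"ty":-17.5,"tz":0,"wx":0,"wy":0,"wz":0,"claw":0.15},{"tx":7.5,"ty":-21,"tz":0,"wx":0,"wy":0,"wz":0,"claw":0.15},{"tx":8.8,"ty":-24.5,"tz":0,"wx":0,"wy":0,"wz":0,"claw":0.15},{"tx":10,"ty":-28,"tz":0,"wx":0,"wy":0,"wz":0,"claw":0.15},{"tx":11.3,"ty":-31.5,"tz":0,"wx":0,"wy":0,"wz":0,"claw":0.15},{"tx":12.4,"ty":-34.7,"tz":0,"wx":0,"wy":0,"wz":0,"claw":0.15},{"tx":12.8,"ty":-36,"tz":0,"wx":0,"wy":0,"wz":0,"claw":0.15}]'
python3 -m handwheel '[{"tx":0,"ty":0,"tz":0,"wx":0,"wy":0,"wz":0,"claw":0.15},{"tx":0,"ty":0,"tz":0,"wx":0,"wy":0,"wz":0,"claw":0.15},{"tx":0,"ty":0,"tz":0,"wx":0,"wy":0,"wz":0,"claw":0.15}]'
python3 - <<'E'
from h import *
go(t2w(.0475,.065,.211),-2.2)
for n in ['wrist','side']:
    st=sensors.observe()
    p,d=vision.get_image(n);cv2.imwrite(f'pics/{n}3.png',p);np.save(f'pics/{n}3.npy',d)
    c=cloud(n,d,np.ones_like(d,bool),st)
    q=c[(abs(c[:,0]-.627)<.055)&(abs(c[:,1]-.066)<.05)&(c[:,2]>.188)&(c[:,2]<.2)]
    if len(q)>5: print('board plane',len(q),cv2.minAreaRect((q[:,:2]*1000).astype(np.float32)),q.mean(0))
    q=c[(abs(c[:,0]-.627)<.055)&(abs(c[:,1]-.066)<.05)&(c[:,2]>.14)]
    print(np.percentile(q,[1,99],0).round(4).tolist())
    rl=c[(c[:,2]>.1008)&(c[:,2]<.1075)&(c[:,0]>.53)&(c[:,0]<.72)&(abs(c[:,1])<.16)]
    print('rails',cv2.minAreaRect((rl[:,:2]*1000).astype(np.float32)))
    h=c[(c[:,2]>.115)&(c[:,2]<.132)&(abs(c[:,1]+.094)<.03)&(abs(c[:,0]-.62)<.06)]
    print('handle',len(h),np.median(h,0) if len(h) else 0)
E
```

```text
clock: 8.62
position: [0.6265, 0.0739, 0.2092]
ee_rot: [-3.139, 0.051, 0.004]
force: [-0.8, 1.2, -2.1]
width: 0.26
clock: 8.87
position: [0.6257, 0.0651, 0.2104]
ee_rot: [3.14, -0.062, -0.003]
force: [0.5, -0.4, -1.8]
width: 0.259
t 8.87 pos [0.6257 0.0651 0.2104] yaw -2.27 tiltz [-0.002  -0.0012 -1.    ] F [ 0.5 -0.4 -1.8] w 0.259
shift cm [ 0.12 -0.06 -0.06] wz -0.07
board plane 5324 ((626.0106201171875, 65.25918579101562), (60.3023681640625, 90.15922546386719), 87.93426513671875) [0.64934184 0.06445525 0.19262779]
[[0.602, 0.0188, 0.1901], [0.6688, 0.1134, 0.3169]]
rails ((623.8207397460938, 2.14215087890625), (276.6065979003906, 145.9518585205078), 87.77454376220703)
handle 1198 [ 0.6245953  -0.09037036  0.127251  ]
board plane 80 ((592.4910278320312, 66.41960906982422), (62.2535285949707, 19.685447692871094), 87.27529907226562) [0.59183848 0.07068966 0.19280706]
[[0.5734, 0.0223, 0.1915], [0.6714, 0.1158, 0.6436]]
rails ((625.07421875, 3.4706573486328125), (276.655029296875, 147.3950958251953), 87.58014678955078)
handle 31 [ 0.58939869 -0.08970439  0.12630066]
```

View pics/wrist3.png

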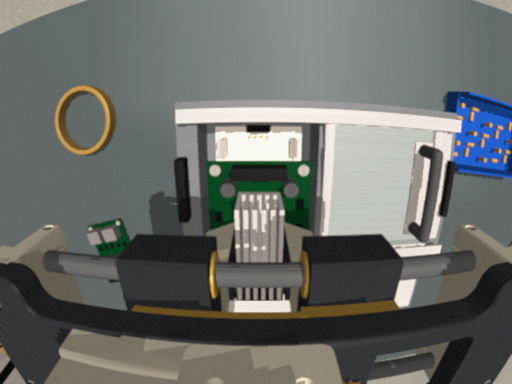

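View pics/side3.png

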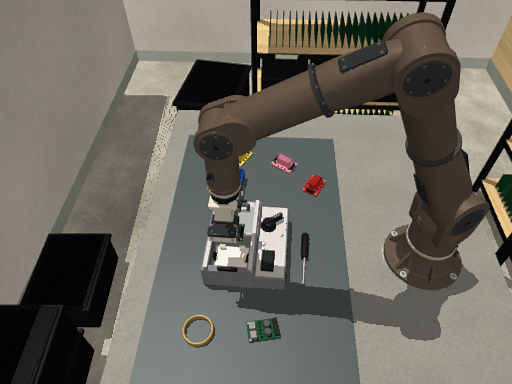

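The wrist view shows the board gripped straight, with its front standoffs at (215,170) and (304,170). The nest's rear locators are at (222,147) and (292,147), the guard is open to the right, and the selector is still off. I'll check the well's centre once more.

Run:
```python
from h import *
d=np.load('pics/wrist3.npy');st=sensors.observe()
c=cloud('wrist',d,np.ones_like(d,bool),st)
t=np.array([w2t(p) for p in c[(abs(c[:,0]-.627)<.09)&(abs(c[:,1]-.066)<.08)]])
for lo,hi in [(.043,.047),(.055,.066),(.087,.093)]:
    q=t[(t[:,2]>lo)&(t[:,2]<hi)]
    print(lo,len(q),np.percentile(q,[1,99],0).round(4).tolist() if len(q) else '')
q=t[(t[:,2]>.055)&(t[:,2]<.066)]
H,xe,ye=np.histogram2d(q[:,0],q[:,1],bins=[np.arange(0.02,.14,.01),np.arange(0,.13,.005)]);
print(ye.round(3).tolist());
for a,b in zip(xe,H): print(round(a,2),b.astype(int).tolist())
# top-face edge of well along y at row band x 0.095-0.105
q=t[(t[:,2]>.086)&(t[:,2]<.094)&(t[:,0]>.06)&(t[:,0]<.1)]
y=np.sort(q[:,1]);g=np.argmax(np.diff(y));print('gap',y[g],y[g+1])
```

```text
0.043 2308 [[0.0636, 0.0103, 0.0438], [0.0996, 0.1188, 0.047]]
0.055 901 [[-0.0076, 0.0095, 0.0552], [0.103, 0.1204, 0.0658]]
0.087 3689 [[-0.0019, -0.0071, 0.0876], [0.1264, 0.1392, 0.0925]]
[0.0, 0.005, 0.01, 0.015, 0.02, 0.025, 0.03, 0.035, 0.04, 0.045, 0.05, 0.055, 0.06, 0.065, 0.07, 0.075, 0.08, 0.085, 0.09, 0.095, 0.1, 0.105, 0.11, 0.115, 0.12, 0.125]
0.02 [0, 7, 1, 0, 0, 0, 0, 0, 0, 0, 0, 0, 0, 0, 0, 0, 0, 0, 0, 0, 0, 0, 0, 4, 12]
0.03 [0, 7, 3, 0, 0, 0, 0, 0, 0, 0, 0, 0, 0, 0, 0, 0, 0, 0, 0, 0, 0, 0, 0, 5, 13]
0.04 [0, 8, 0, 0, 0, 0, 0, 0, 0, 0, 0, 0, 0, 0, 0, 0, 0, 0, 0, 0, 0, 0, 0, 7, 14]
0.05 [0, 9, 1, 0, 0, 0, 0, 0, 0, 0, 0, 0, 0, 0, 0, 0, 0, 0, 0, 0, 0, 0, 0, 2, 17]
0.06 [0, 13, 0, 0, 0, 2, 1, 0, 0, 0, 0, 0, 0, 0, 0, 0, 0, 0, 0, 1, 3, 0, 0, 1, 21]
0.07 [0, 16, 1, 0, 9, 54, 27, 0, 0, 0, 0, 0, 0, 0, 0, 0, 0, 0, 0, 27, 57, 6, 0, 0, 21]
0.08 [0, 0, 20, 0, 8, 49, 25, 0, 0, 0, 0, 0, 0, 0, 0, 0, 0, 0, 0, 23, 49, 8, 0, 19, 1]
0.09 [0, 3, 17, 0, 0, 0, 0, 0, 0, 0, 7, 23, 20, 22, 20, 4, 0, 0, 0, 0, 0, 0, 0, 16, 4]
0.1 [0, 7, 2, 0, 0, 0, 0, 0, 0, 0, 3, 20, 23, 18, 20, 8, 0, 0, 0, 0, 0, 0, 0, 7, 4]
0.11 [0, 0, 0, 0, 0, 0, 0, 0, 0, 0, 0, 0, 0, 0, 0, 0, 0, 0, 0, 0, 0, 0, 0, 0, 0]
0.12 [0, 0, 0, 0, 0, 0, 0, 0, 0, 0, 0, 0, 0, 0, 0, 0, 0, 0, 0, 0, 0, 0, 0, 0, 0]
gap 0.01047837991955013 0.11936233886250336
```

```bash
python3 -m handwheel '[{"tx":0.1,"ty":-0.03,"tz":1.5,"wx":0,"wy":0,"wz":0,"claw":0.15},{"tx":0.1,"ty":-0.03,"tz":4,"wx":0,"wy":0,"wz":0,"claw":0.15},{"tx":0.1,"ty":-0.03,"tz":6.5,"wx":0,"wy":0,"wz":0,"claw":0.15},{"tx":0.1,"ty":-0.03,"tz":8.5,"wx":0,"wy":0,"wz":0,"claw":0.15},{"tx":0.1,"ty":-0.03,"tz":10.2,"wx":0,"wy":0,"wz":0,"claw":0.15},{"tx":0.1,"ty":-0.03,"tz":11.4,"wx":0,"wy":0,"wz":0,"claw":0.15},{"tx":0.1,"ty":-0.03,"tz":12,"wx":0,"wy":0,"wz":0,"claw":0.15},{"tx":0.1,"ty":-0.03,"tz":12,"wx":0,"wy":0,"wz":0,"claw":0.15},{"tx":0.1,"ty":-0.03,"tz":12,"wx":0,"wy":0,"wz":0,"claw":0.15}]'
python3 - <<'E'
from h import *
go([.6267,.0655,.0708],-2.2)
E
```

```text
clock: 9.72
position: [0.6279, 0.0659, 0.0919]
ee_rot: [3.141, -0.061, 0.001]
force: [0.4, 1.1, -1.2]
width: 0.259
t 9.72 pos [0.6279 0.0659 0.0919] yaw -2.21 tiltz [ 6.e-04 -1.e-04 -1.e+00] F [ 0.4  1.1 -1.2] w 0.259
shift cm [-0.12  0.04  2.11] wz -0.01
```

```bash
python3 -m handwheel '[{"tx":-0.1,"ty":0.03,"tz":0,"wx":0,"wy":0,"wz":0,"claw":0.15},{"tx":-0.1,"ty":0.03,"tz":0.4,"wx":0,"wy":0,"wz":0,"claw":0.15},{"tx":-0.1,"ty":0.03,"tz":0.8,"wx":0,"wy":0,"wz":0,"claw":0.15},{"tx":-0.1,"ty":0.03,"tz":1.2,"wx":0,"wy":0,"wz":0,"claw":0.15},{"tx":-0.1,"ty":0.03,"tz":1.5,"wx":0,"wy":0,"wz":0,"claw":0.15},{"tx":-0.1,"ty":0.03,"tz":1.7,"wx":0,"wy":0,"wz":0,"claw":0.15},{"tx":-0.1,"ty":0.03,"tz":1.8,"wx":0,"wy":0,"wz":0,"claw":0.15},{"tx":-0.1,"ty":0.03,"tz":1.8,"wx":0,"wy":0,"wz":0,"claw":0.15}]'
python3 - <<'E'
from h import *
go([.6267,.0655,.0715],-2.2)
E
python3 -m handwheel '[{"tx":0,"ty":0,"tz":0.1,"wx":0,"wy":0,"wz":0,"claw":0.15},{"tx":0,"ty":0,"tz":0.2,"wx":0,"wy":0,"wz":0,"claw":0.15},{"tx":0,"ty":0,"tz":0.2,"wx":0,"wy":0,"wz":0,"claw":0.15}]'
```

```text
clock: 10.38
position: [0.6264, 0.0661, 0.073]
ee_rot: [3.141, -0.059, -0.001]
force: [-0.9, -0.8, -1.9]
width: 0.261
t 10.38 pos [0.6264 0.0661 0.073 ] yaw -2.16 tiltz [-5.e-04 -2.e-04 -1.e+00] F [-0.9 -0.8 -1.9] w 0.261
shift cm [0.03 0.06 0.15] wz 0.04
clock: 10.63
position: [0.6268, 0.0661, 0.0725]
ee_rot: [-3.141, 0.06, -0.001]
force: [-3.8, -0.3, 8.8]
width: 0.263
```

```bash
python3 -m handwheel '[{"tx":0,"ty":0,"tz":0,"wx":0,"wy":0,"wz":0,"claw":0.3},{"tx":0,"ty":0,"tz":0,"wx":0,"wy":0,"wz":0,"claw":0.48},{"tx":0,"ty":0,"tz":0,"wx":0,"wy":0,"wz":0,"claw":0.48},{"tx":0,"ty":0,"tz":0,"wx":0,"wy":0,"wz":0,"claw":0.48},{"tx":0,"ty":0,"tz":-1,"wx":0,"wy":0,"wz":0,"claw":0.48},{"tx":0,"ty":0,"tz":-3,"wx":0,"wy":0,"wz":0,"claw":0.48},{"tx":0,"ty":0,"tz":-6,"wx":0,"wy":0,"wz":0,"claw":0.48},{"tx":0,"ty":0,"tz":-9,"wx":0,"wy":0,"wz":0,"claw":0.48},{"tx":0,"ty":0,"tz":-12,"wx":0,"wy":0,"wz":0,"claw":0.48},{"tx":0,"ty":0,"tz":-14,"wx":0,"wy":0,"wz":0,"claw":0.48},{"tx":0,"ty":0,"tz":-14,"wx":0,"wy":0,"wz":0,"claw":0.48},{"tx":0,"ty":0,"tz":-14,"wx":0,"wy":0,"wz":0,"claw":0.48}]'
python3 - <<'E'
from h import *
go(t2w(.0475,-.095,.122),-2.2)
st=sensors.observe()
p,d=vision.get_image('wrist');cv2.imwrite('pics/w4.png',p)
c=cloud('wrist',d,np.ones_like(d,bool),st)
q=c[(abs(c[:,0]-.627)<.055)&(abs(c[:,1]-.066)<.04)&(c[:,2]>.048)&(c[:,2]<.09)]
top=q[(q[:,2]>.079)];r=cv2.minAreaRect((top[:,:2]*1000).astype(np.float32));print('sink',len(top),r,w2t(np.r_[np.array(r[0])/1000,top[:,2].mean()]))
b=q[(q[:,2]<.056)&(q[:,2]>.050)&(abs(q[:,1]-.066)<.032)]
A=np.c_[b[:,:2]-b[:,:2].mean(0),np.ones(len(b))];print('plane',len(b),np.linalg.lstsq(A,b[:,2],rcond=None)[0],cv2.minAreaRect((b[:,:2]*1000).astype(np.float32)))
h=c[(c[:,2]>.115)&(c[:,2]<.132)&(abs(c[:,1]+.094)<.03)&(abs(c[:,0]-.62)<.06)]
print('handle',len(h),np.median(h,0))
E
```

```text
clock: 11.63
position: [0.6273, 0.0661, 0.2133]
ee_rot: [-3.14, 0.059, -0.005]
force: [0.5, -0.2, -0.1]
width: 0.481
t 11.63 pos [0.6273 0.0661 0.2133] yaw -2.17 tiltz [ 3.1e-03  8.0e-04 -1.0e+00] F [ 0.5 -0.2 -0.1] w 0.481
shift cm [-0.07 16.06  9.12] wz 0.03
sink 801 ((627.2240600585938, 66.98055267333984), (23.835798263549805, 54.29109191894531), 88.44397735595703) [0.04771177 0.06636102 0.08283769]
plane 2660 [ 0.0010334  -0.00044023  0.053228  ] ((625.773193359375, 65.9356689453125), (98.15222930908203, 63.26856994628906), 0.6314347386360168)
handle 1170 [ 0.62429898 -0.09043001  0.1272844 ]
```

View pics/w4.png

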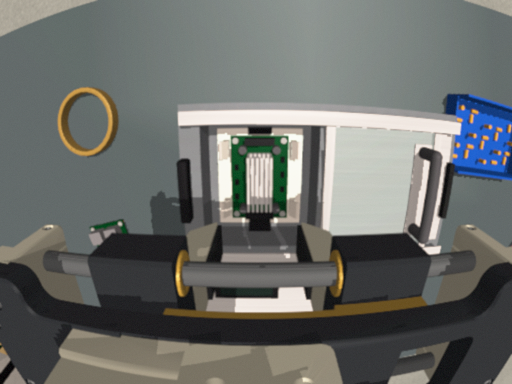

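The board sits centred in the nest at (259,178). Its sheet top is at 53.2 mm (53 expected), the tilt is about 0.001 rad, and it is off centre by about (0.2, 1.4) mm. Next I'll shut the guard.

```bash
python3 -m handwheel '[{"tx":0,"ty":2,"tz":0,"wx":0,"wy":0,"wz":0,"claw":0.48},{"tx":0,"ty":5.5,"tz":0,"wx":0,"wy":0,"wz":0,"claw":0.48},{"tx":0,"ty":9,"tz":0,"wx":0,"wy":0,"wz":0,"claw":0.48},{"tx":0,"ty":12.5,"tz":0,"wx":0,"wy":0,"wz":0,"claw":0.48},{"tx":0,"ty":15.2,"tz":0,"wx":0,"wy":0,"wz":0,"claw":0.48},{"tx":0,"ty":16,"tz":0,"wx":0,"wy":0,"wz":0,"claw":0.48},{"tx":0,"ty":16,"tz":0,"wx":0,"wy":0,"wz":0,"claw":0.48},{"tx":0,"ty":16,"tz":2,"wx":0,"wy":0,"wz":0,"claw":0.48},{"tx":0,"ty":16,"tz":4,"wx":0,"wy":0,"wz":0,"claw":0.48},{"tx":0,"ty":16,"tz":4,"wx":0,"wy":0,"wz":0,"claw":0.48}]'
python3 - <<'E'
from h import *
go(t2w(.0475,-.095,.122),-2.2)
E
```

```text
clock: 12.52
position: [0.6183, -0.0908, 0.167]
ee_rot: [-3.139, 0.055, 0.011]
force: [-0.9, 0.4, -0.3]
width: 0.479
t 12.52 pos [ 0.6183 -0.0908  0.167 ] yaw -2.02 tiltz [-0.007   0.0017 -1.    ] F [-0.9  0.4 -0.3] w 0.479
shift cm [0.3  0.34 4.5 ] wz 0.18
```

```bash
python3 -m handwheel '[{"tx":0,"ty":0,"tz":0,"wx":0,"wy":0,"wz":0,"claw":0.48},{"tx":0,"ty":0,"tz":0,"wx":0,"wy":0,"wz":0,"claw":0.48}]'
python3 - <<'E'
from h import *
go(t2w(.0475,-.095,.122),-2.2)
E
```

```text
clock: 12.68
position: [0.6209, -0.0926, 0.1718]
ee_rot: [-3.141, 0.057, -0.0]
force: [-0.5, -0.4, 0.9]
width: 0.48
t 12.68 pos [ 0.6209 -0.0926  0.1718] yaw -2.09 tiltz [ 0.e+00  3.e-04 -1.e+00] F [-0.5 -0.4  0.9] w 0.48
shift cm [-0.    0.16  4.98] wz 0.11
```

```bash
python3 -m handwheel '[{"tx":0,"ty":0.15,"tz":1.5,"wx":0,"wy":0,"wz":0,"claw":0.48},{"tx":0,"ty":0.15,"tz":3,"wx":0,"wy":0,"wz":0,"claw":0.48},{"tx":0,"ty":0.15,"tz":4.3,"wx":0,"wy":0,"wz":0,"claw":0.48},{"tx":0,"ty":0.15,"tz":4.9,"wx":0,"wy":0,"wz":0,"claw":0.48},{"tx":0,"ty":0.15,"tz":4.9,"wx":0,"wy":0,"wz":0,"claw":0.1},{"tx":0,"ty":0.15,"tz":4.9,"wx":0,"wy":0,"wz":0,"claw":0.1},{"tx":0,"ty":0.15,"tz":4.9,"wx":0,"wy":0,"wz":0,"claw":0.1},{"tx":0,"ty":0.15,"tz":4.9,"wx":0,"wy":0,"wz":0,"claw":0.1},{"tx":0,"ty":0.15,"tz":4.9,"wx":0,"wy":0,"wz":0,"claw":0.1}]' 8
python3 - <<'E'
from h import *
go(t2w(.0475,.025,.122),-2.2)
print(w2t(sensors.observe()['position']))
E
```

```text
clock: 13.43
position: [0.621, -0.0953, 0.1233]
ee_rot: [3.141, -0.059, 0.002]
force: [0.1, 0.3, -0.5]
width: 0.164
t 13.43 pos [ 0.621  -0.0953  0.1233] yaw -2.16 tiltz [ 1.4e-03 -1.0e-04 -1.0e+00] F [ 0.1  0.3 -0.5] w 0.164
shift cm [-1.000e-02 -1.211e+01  1.300e-01] wz 0.04
[ 0.04772169 -0.09605623  0.12325721]
```

```bash
python3 -m handwheel '[{"tx":0,"ty":-0.5,"tz":0,"wx":0,"wy":0,"wz":0,"claw":0.1},{"tx":0,"ty":-1.5,"tz":0,"wx":0,"wy":0,"wz":0,"claw":0.1},{"tx":0,"ty":-2.8,"tz":0,"wx":0,"wy":0,"wz":0,"claw":0.1},{"tx":0,"ty":-4.2,"tz":0,"wx":0,"wy":0,"wz":0,"claw":0.1},{"tx":0,"ty":-5.6,"tz":0,"wx":0,"wy":0,"wz":0,"claw":0.1},{"tx":0,"ty":-7,"tz":0,"wx":0,"wy":0,"wz":0,"claw":0.1},{"tx":0,"ty":-8.4,"tz":0,"wx":0,"wy":0,"wz":0,"claw":0.1},{"tx":0,"ty":-9.8,"tz":0,"wx":0,"wy":0,"wz":0,"claw":0.1},{"tx":0,"ty":-11,"tz":0,"wx":0,"wy":0,"wz":0,"claw":0.1},{"tx":0,"ty":-11.7,"tz":0,"wx":0,"wy":0,"wz":0,"claw":0.1},{"tx":0,"ty":-12.1,"tz":0,"wx":0,"wy":0,"wz":0,"claw":0.1},{"tx":0,"ty":-12.3,"tz":0,"wx":0,"wy":0,"wz":0,"claw":0.1}]' 8
python3 -m handwheel '[{"tx":0,"ty":0,"tz":0,"wx":0,"wy":0,"wz":0,"claw":0.1},{"tx":0,"ty":0,"tz":0,"wx":0,"wy":0,"wz":0,"claw":0.1}]'
python3 - <<'E'
from h import *
go(t2w(.0475,.025,.122),-2.2)
print(w2t(sensors.observe()['position']))
E
```

```text
clock: 14.43
position: [0.6256, 0.0261, 0.123]
ee_rot: [3.137, -0.06, 0.002]
force: [0.8, -15.7, 6.3]
width: 0.127
clock: 14.6
position: [0.6256, 0.026, 0.1231]
ee_rot: [3.138, -0.061, 0.002]
force: [0.7, -11.3, 5.0]
width: 0.126
t 14.6 pos [0.6256 0.026  0.1231] yaw -2.23 tiltz [ 0.0015 -0.0032 -1.    ] F [  0.7 -11.3   5. ] w 0.126
shift cm [-0.02  0.03  0.11] wz -0.03
[0.04768449 0.02533706 0.12305469]
```

```bash
python3 -m handwheel '[{"tx":0,"ty":0,"tz":0,"wx":0,"wy":0,"wz":0,"claw":0.3},{"tx":0,"ty":0,"tz":0,"wx":0,"wy":0,"wz":0,"claw":0.45},{"tx":0,"ty":0,"tz":0,"wx":0,"wy":0,"wz":0,"claw":0.45},{"tx":0,"ty":0,"tz":0,"wx":0,"wy":0,"wz":0,"claw":0.45},{"tx":0,"ty":0,"tz":-2,"wx":0,"wy":0,"wz":0,"claw":0.45},{"tx":0,"ty":0,"tz":-5,"wx":0,"wy":0,"wz":0,"claw":0.45},{"tx":0,"ty":0,"tz":-8,"wx":0,"wy":0,"wz":0,"claw":0.45},{"tx":0,"ty":0,"tz":-10,"wx":0,"wy":0,"wz":0,"claw":0.45},{"tx":0,"ty":0,"tz":-10,"wx":0,"wy":0,"wz":0,"claw":0.45},{"tx":0,"ty":0,"tz":-10,"wx":0,"wy":0,"wz":0,"claw":0.45}]' 8
python3 - <<'E'
from h import *
go(t2w(-.0958,-.0806,.17),35.3)
st=sensors.observe();print(st['joints'].round(2))
p,d=vision.get_image('wrist');cv2.imwrite('pics/w5.png',p)
c=cloud('wrist',d,np.ones_like(d,bool),st)
h=c[(c[:,2]>.115)&(c[:,2]<.132)&(abs(c[:,1]-.025)<.04)&(abs(c[:,0]-.62)<.06)]
print('handle',np.median([w2t(q) for q in h],0).round(4))
# lever points
p,d=vision.get_image('side');cv2.imwrite('pics/s5.png',p)
c2=cloud('side',d,np.ones_like(d,bool))
for c in (c,c2):
    t=np.array([w2t(q) for q in c[(c[:,2]>.094)&(c[:,2]<.11)&(abs(c[:,0]-.51)<.07)&(abs(c[:,1]+.05)<.08)]])
    if len(t)<8: continue
    t=t[t[:,0]<-.04];v=t[:,:2]-[-.0625,-.055];r=np.hypot(*v.T);k=(r>.025)&(r<.06);a=np.degrees(np.arctan2(v[k,1],v[k,0]))
    print('lever',k.sum(),np.median(a),r[k].max(),t[:,2].max(),np.median(t[k,2]))
    kn=np.array([w2t(q) for q in c if .077<q[2]<.1 and abs(q[0]-.515)<.05 and -.025<q[1]<.05])
    if len(kn): print('knobs',len(kn),np.percentile(kn,[2,98],0).round(4).tolist())
E
```

```text
clock: 15.43
position: [0.6256, 0.0286, 0.2234]
ee_rot: [-3.14, 0.058, -0.003]
force: [-0.2, 0.1, -1.6]
width: 0.452
t 15.43 pos [0.6256 0.0286 0.2234] yaw -2.11 tiltz [ 0.0021  0.001  -1.    ] F [-0.2  0.1 -1.6] w 0.452
shift cm [-14.37  10.84   5.3 ] wz -37.41
[-0.41  0.46  0.41  1.62 -0.2   1.1  -1.55]
handle [0.0511 0.026  0.1279]
  return _methods._mean(a, axis=axis, dtype=dtype,
  ret = ret.dtype.type(ret / rcount)
Traceback (most recent call last):
ValueError: zero-size array to reduction operation maximum which has no identity
```

View pics/w5.png

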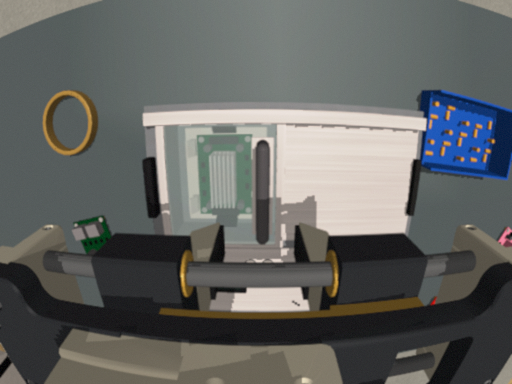

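The guard is shut over the seated board: the handle is at tester y 26 mm, where 25 means shut. Now I'll measure the lever from the pictures already taken.

```bash
python3 - <<'E'
from h import *
R0={'position':[0.6245,0,.24],'ee_rot':[-2.22078270,-2.22067760,1.894e-3]}
p,d5=vision.get_image('side')
for n,d,st in [('wrist',np.load('pics/wrist0.npy'),R0),('side',np.load('pics/side0.npy'),None),('side',d5,None),('scene',np.load('pics/scene0.npy'),None)]:
    c=cloud(n,d,np.ones_like(d,bool),st)
    t=np.array([w2t(q) for q in c[(c[:,2]>.074)&(c[:,2]<.115)&(abs(c[:,0]-.51)<.08)&(abs(c[:,1]+.05)<.11)]])
    if len(t)<5: continue
    t=t[t[:,0]<-.038]
    v=t[:,:2]-[-.0625,-.055];r=np.hypot(*v.T);k=(r>.026)&(r<.062)&(t[:,2]>.095);a=np.degrees(np.arctan2(v[k,1],v[k,0]))
    if k.sum()<3: continue
    print(n,'lever',k.sum(),np.median(a),'rmax',r[k].max(),'z',np.median(t[k,2]))
    kn=t[(r>.045)&(t[:,1]>-.02)]
    if len(kn): print(' knobs',len(kn),np.percentile(kn,[2,98],0).round(4).tolist())
E
python3 -m handwheel '[{"tx":-2,"ty":1.5,"tz":0,"wx":0,"wy":0,"wz":-7,"claw":0.42},{"tx":-5,"ty":3.5,"tz":0,"wx":0,"wy":0,"wz":-14,"claw":0.42},{"tx":-8,"ty":6,"tz":0,"wx":0,"wy":0,"wz":-21,"claw":0.42},{"tx":-11,"ty":8.4,"tz":0,"wx":0,"wy":0,"wz":-28,"claw":0.42},{"tx":-13.5,"ty":10.2,"tz":1,"wx":0,"wy":0,"wz":-35,"claw":0.42},{"tx":-14.4,"ty":10.8,"tz":3,"wx":0,"wy":0,"wz":-37.4,"claw":0.42},{"tx":-14.4,"ty":10.8,"tz":4,"wx":0,"wy":0,"wz":-37.4,"claw":0.42},{"tx":-14.4,"ty":10.8,"tz":4,"wx":0,"wy":0,"wz":-37.4,"claw":0.42},{"tx":-14.4,"ty":10.8,"tz":4,"wx":0,"wy":0,"wz":-37.4,"claw":0.42},{"tx":-14.4,"ty":10.8,"tz":4,"wx":0,"wy":0,"wz":-37.4,"claw":0.42}]' 10
python3 - <<'E'
from h import *
go(t2w(-.0958,-.0806,.095),35.3)
st=sensors.observe()
p,d=vision.get_image('wrist');cv2.imwrite('pics/w6.png',p)
p,d=vision.get_image('side');cv2.imwrite('pics/s6.png',cv2.resize(p[150:320,190:330],None,fx=4,fy=3.5))
E
```

```text
wrist lever 141 -147.2195906766971 rmax 0.053177898581979986 z 0.1019233385141084
 knobs 541 [[-0.0896, 0.0147, 0.0741], [-0.048, 0.0544, 0.0787]]
side lever 32 -146.37393909457404 rmax 0.05332230633314917 z 0.10068028792993322
 knobs 61 [[-0.1125, -0.0091, 0.0741], [-0.0459, 0.0545, 0.079]]
side lever 33 -147.26605618030578 rmax 0.05232032418725127 z 0.10193063094262023
 knobs 72 [[-0.1197, -0.006, 0.074], [-0.0463, 0.0542, 0.0804]]
scene lever 22 -134.84783697557617 rmax 0.049811639008958616 z 0.10039148213038285
 knobs 51 [[-0.1051, -0.0116, 0.074], [-0.04, 0.0547, 0.0846]]
clock: 16.42
position: [0.4784, -0.074, 0.1826]
ee_rot: [2.994, 0.951, 0.001]
force: [-0.2, 0.6, 0.5]
width: 0.421
t 16.42 pos [ 0.4784 -0.074   0.1826] yaw 35.25 tiltz [ 4.e-04 -1.e-04 -1.e+00] F [-0.2  0.6  0.5] w 0.421
shift cm [-0.04  0.01  8.76] wz -0.05
```

View pics/w6.png

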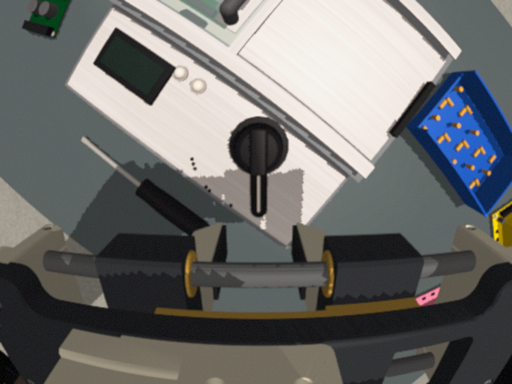

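View pics/s6.png

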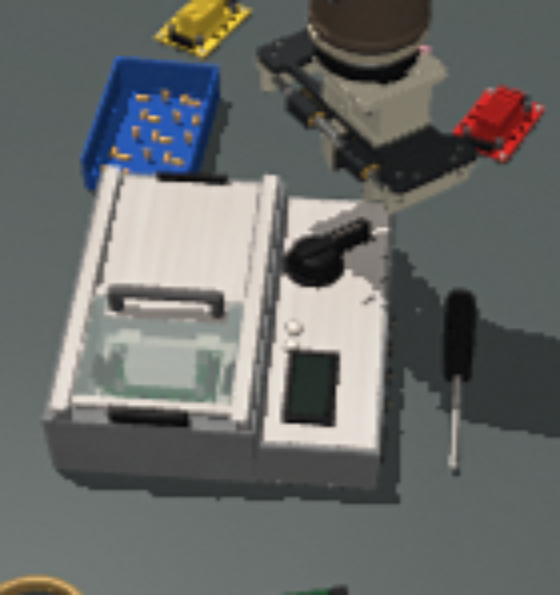

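In the wrist view the lever is upright at column 258 (hub at (258,148), tip at (259,215)), so it is aligned with the jaws. The guard is shut in the side view. I'll go down and straddle the bar.

```bash
python3 -m handwheel '[{"tx":0,"ty":0,"tz":2.5,"wx":0,"wy":0,"wz":0,"claw":0.42},{"tx":0,"ty":0,"tz":5,"wx":0,"wy":0,"wz":0,"claw":0.42},{"tx":0,"ty":0,"tz":7,"wx":0,"wy":0,"wz":0,"claw":0.42},{"tx":0,"ty":0,"tz":8.2,"wx":0,"wy":0,"wz":0,"claw":0.42},{"tx":0,"ty":0,"tz":8.7,"wx":0,"wy":0,"wz":0,"claw":0.42},{"tx":0,"ty":0,"tz":8.7,"wx":0,"wy":0,"wz":0,"claw":0.1},{"tx":0,"ty":0,"tz":8.7,"wx":0,"wy":0,"wz":0,"claw":0.1},{"tx":0,"ty":0,"tz":8.7,"wx":0,"wy":0,"wz":0,"claw":0.1},{"tx":0,"ty":0,"tz":8.7,"wx":0,"wy":0,"wz":0,"claw":0.1},{"tx":0,"ty":0,"tz":8.7,"wx":0,"wy":0,"wz":0,"claw":0.1},{"tx":0,"ty":0,"tz":8.7,"wx":0,"wy":0,"wz":0,"claw":0.1}]' 12
python3 - <<'E'
from h import *
go(t2w(-.0958,-.0806,.095),35.3)
s=sensors.observe();v=w2t(s['position'])[:2]-[-.0625,-.055];print(v,np.hypot(*v),np.degrees(np.arctan2(v[1],v[0])))
# rows: arc about axis in tool frame: axis is at +x tool distance r
r=.042
for th in range(0,85,5):
    t=np.radians(th)
    # start pos rel axis = (-r,0) in tool xy; rotate by +th about tool z (clockwise from above)
    p=np.array([-r*np.cos(t)+r,-r*np.sin(t)])*100
    print(th,p.round(2))
E
```

```text
clock: 17.43
position: [0.4774, -0.0743, 0.0962]
ee_rot: [-2.994, -0.951, -0.002]
force: [-1.5, 2.5, 6.1]
width: 0.153
t 17.43 pos [ 0.4774 -0.0743  0.0962] yaw 35.25 tiltz [ 1.e-03  8.e-04 -1.e+00] F [-1.5  2.5  6.1] w 0.153
shift cm [0.06 0.05 0.12] wz -0.05
[-0.03404081 -0.02554375] 0.04255889921723603 -143.1159435802052
0 [ 0. -0.]
5 [ 0.02 -0.37]
10 [ 0.06 -0.73]
15 [ 0.14 -1.09]
20 [ 0.25 -1.44]
25 [ 0.39 -1.77]
30 [ 0.56 -2.1 ]
35 [ 0.76 -2.41]
40 [ 0.98 -2.7 ]
45 [ 1.23 -2.97]
50 [ 1.5  -3.22]
55 [ 1.79 -3.44]
60 [ 2.1  -3.64]
65 [ 2.43 -3.81]
70 [ 2.76 -3.95]
75 [ 3.11 -4.06]
80 [ 3.47 -4.14]
```

```bash
python3 -m handwheel '[{"tx":0.02,"ty":-0.37,"tz":0,"wx":0,"wy":0,"wz":5,"claw":0.1},{"tx":0.06,"ty":-0.73,"tz":0,"wx":0,"wy":0,"wz":10,"claw":0.1},{"tx":0.14,"ty":-1.09,"tz":0,"wx":0,"wy":0,"wz":15,"claw":0.1},{"tx":0.25,"ty":-1.44,"tz":0,"wx":0,"wy":0,"wz":20,"claw":0.1},{"tx":0.39,"ty":-1.77,"tz":0,"wx":0,"wy":0,"wz":25,"claw":0.1},{"tx":0.56,"ty":-2.1,"tz":0,"wx":0,"wy":0,"wz":30,"claw":0.1},{"tx":0.76,"ty":-2.41,"tz":0,"wx":0,"wy":0,"wz":35,"claw":0.1},{"tx":0.98,"ty":-2.7,"tz":0,"wx":0,"wy":0,"wz":40,"claw":0.1},{"tx":1.23,"ty":-2.97,"tz":0,"wx":0,"wy":0,"wz":45,"claw":0.1},{"tx":1.5,"ty":-3.22,"tz":0,"wx":0,"wy":0,"wz":50,"claw":0.1},{"tx":1.5,"ty":-3.22,"tz":0,"wx":0,"wy":0,"wz":50,"claw":0.1}]' 15
python3 - <<'E'
from h import *
go(t2w(-.0958,-.0294,.095),-39.7)
s=sensors.observe();v=w2t(s['position'])[:2]-[-.0625,-.055];print(v,np.hypot(*v),np.degrees(np.arctan2(v[1],v[0])),s['ft_torque'].round(2))
r=.042
for th in [5,10,15,20,25,28,30]:
    t=np.radians(th);print(th,(np.array([-r*np.cos(t)+r,-r*np.sin(t)])*100).round(2))
E
```

```text
clock: 18.35
position: [0.4711, -0.0388, 0.0962]
ee_rot: [-3.114, 0.411, -0.001]
force: [-2.8, 0.6, 9.3]
width: 0.154
t 18.35 pos [ 0.4711 -0.0388  0.0962] yaw -15.02 tiltz [ 6.e-04  1.e-03 -1.e+00] F [-2.8  0.6  9.3] w 0.154
shift cm [ 0.47 -1.74  0.12] wz 24.68
[-0.04172927  0.00962677] 0.04282530623730747 167.00938046723246 [ 0.27  0.81 -0.05]
5 [ 0.02 -0.37]
10 [ 0.06 -0.73]
15 [ 0.14 -1.09]
20 [ 0.25 -1.44]
25 [ 0.39 -1.77]
28 [ 0.49 -1.97]
30 [ 0.56 -2.1 ]
```

```bash
python3 -m handwheel '[{"tx":0.02,"ty":-0.37,"tz":0,"wx":0,"wy":0,"wz":5,"claw":0.1},{"tx":0.06,"ty":-0.73,"tz":0,"wx":0,"wy":0,"wz":10,"claw":0.1},{"tx":0.14,"ty":-1.09,"tz":0,"wx":0,"wy":0,"wz":15,"claw":0.1},{"tx":0.25,"ty":-1.44,"tz":0,"wx":0,"wy":0,"wz":20,"claw":0.1},{"tx":0.39,"ty":-1.77,"tz":0,"wx":0,"wy":0,"wz":25,"claw":0.1},{"tx":0.45,"ty":-1.97,"tz":0,"wx":0,"wy":0,"wz":26,"claw":0.1},{"tx":0.5,"ty":-2.15,"tz":0,"wx":0,"wy":0,"wz":26,"claw":0.1},{"tx":0.5,"ty":-2.15,"tz":0,"wx":0,"wy":0,"wz":26,"claw":0.1},{"tx":0.5,"ty":-2.15,"tz":0,"wx":0,"wy":0,"wz":26,"claw":0.1}]' 20
python3 - <<'E'
from h import *
go(t2w(-.0958,-.0294,.095),-39.7)
s=sensors.observe();v=w2t(s['position'])[:2]-[-.0625,-.055];print(v,np.hypot(*v),np.degrees(np.arctan2(v[1],v[0])),s['ft_torque'].round(2))
p,d=vision.get_image('wrist');cv2.imwrite('pics/w7.png',p)
p,d=vision.get_image('side');cv2.imwrite('pics/s7.png',cv2.resize(p[150:320,190:330],None,fx=4,fy=3.5))
E
```

```text
clock: 19.1
position: [0.4796, -0.0225, 0.096]
ee_rot: [2.942, -1.096, -0.002]
force: [-8.9, -7.9, 13.1]
width: 0.15
t 19.1 pos [ 0.4796 -0.0225  0.096 ] yaw -40.85 tiltz [-0.0019 -0.0013 -1.    ] F [-8.9 -7.9 13.1] w 0.15
shift cm [0.09 0.02 0.1 ] wz -1.15
[-0.03385248  0.02630891] 0.04287363980489463 142.14695984944373 [-1.66  1.98  0.22]
```

View pics/w7.png

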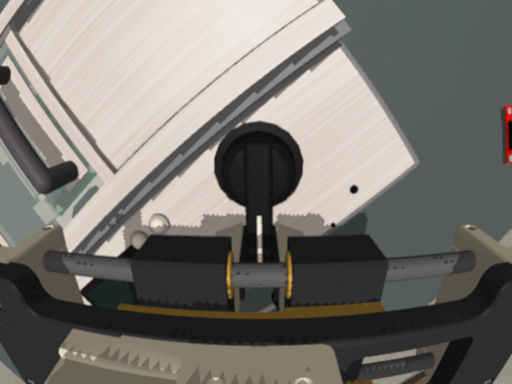

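View pics/s7.png

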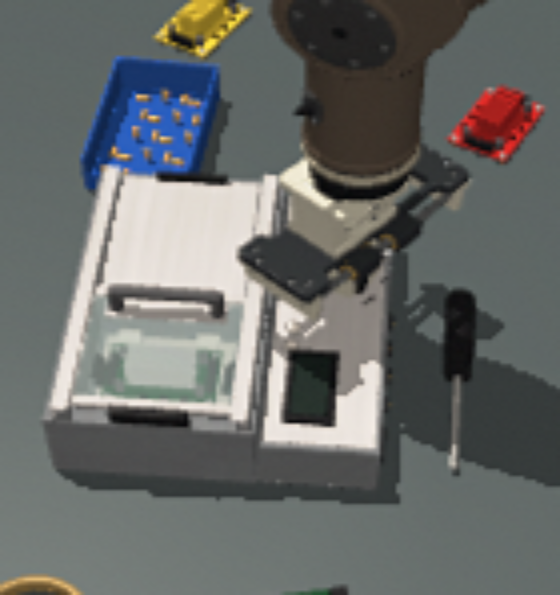

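```bash
python3 -m handwheel '[{"tx":0,"ty":-0.1,"tz":0,"wx":0,"wy":0,"wz":0,"claw":0.1},{"tx":0,"ty":-0.1,"tz":0,"wx":0,"wy":0,"wz":0,"claw":0.1},{"tx":0,"ty":-0.1,"tz":0,"wx":0,"wy":0,"wz":0,"claw":0.1},{"tx":0,"ty":-0.1,"tz":0,"wx":0,"wy":0,"wz":0,"claw":0.1},{"tx":0,"ty":-0.1,"tz":0,"wx":0,"wy":0,"wz":0,"claw":0.1},{"tx":0,"ty":-0.1,"tz":0,"wx":0,"wy":0,"wz":0,"claw":0.1}]' 20
python3 - <<'E'
from h import *
go(t2w(-.0958,-.0294,.095),-39.7)
s=sensors.observe();v=w2t(s['position'])[:2]-[-.0625,-.055];print(v,np.hypot(*v),np.degrees(np.arctan2(v[1],v[0])),s['ft_torque'].round(2))
p,d=vision.get_image('side');c=cloud('side',d,np.ones_like(d,bool))
h=np.array([w2t(q) for q in c[(c[:,2]>.118)&(c[:,2]<.132)&(abs(c[:,1]-.025)<.03)&(abs(c[:,0]-.63)<.05)]])
print('handle',len(h),np.median(h,0).round(4))
E
```

```text
clock: 19.7
position: [0.4797, -0.0224, 0.096]
ee_rot: [2.941, -1.097, -0.003]
force: [-10.7, -10.0, 16.0]
width: 0.152
t 19.7 pos [ 0.4797 -0.0224  0.096 ] yaw -40.9 tiltz [-0.0028 -0.0016 -1.    ] F [-10.7 -10.   16. ] w 0.152
shift cm [0.09 0.03 0.1 ] wz -1.2
[-0.03380914  0.02640872] 0.042900797759509744 142.00618744512136 [-2.19  2.45  0.24]
handle 110 [0.0454 0.0279 0.1263]
```

The extra 1 mm of push only raised the force and didn't move the lever, so it is against its stop. The guard is still shut, so I'm handing in.

```bash
python3 -c "
from h import *
print(arm.sign_off()); s=sensors.observe(); print(s['clock'],s['position'],s['force'])"
```

```text
the job is handed in; nothing more can be done
None
the job is handed in; nothing more can be done
```

The test is set up as asked and handed in at about 19.8 s of the 72 s. The board is in the nest, the guard is shut and the gripper is holding the selector lever at the third position. Sign-off gives no verdict, so these are my own last checks:

- **Guard:** I opened it to its stop and later pushed it shut against its stop, at about 11 N. The gripped handle read 25.3 mm in the tester's y, where 25 means shut. The side camera's last reading was 27.9 mm; that view read about 1 mm high earlier, and the difference is towards shut.
- **Board:** After release, the board sheet's top measured 53.2 mm (53 expected) and the board was flat to about 0.001 rad. It sat about (0.2, 1.4) mm off the nest centre. The last pictures show it unchanged under the guard.
- **Selector:** I turned it only after the guard was shut. The gripped bar moved about 75° (1.3 rad). An extra 1 mm of push only raised the force to about 15 N without moving it, so it is against the stop. I did not measure the lever angle separately in a picture at the end.
- **Other things:** I did not touch the spare board, bin, screwdriver or tape. I saw no movement in the pictures, but did not measure their positions at the end.

Before I gripped the lever, the cameras disagreed on its off angle (scene camera -135°, wrist and side about -147°, nominal -142.5°). The gripped position read -143°, and I went by that.

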